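# Find the feeler blade that fits the lathe's steady gap

## Robot

A 7-joint arm with a two-finger parallel gripper is mounted at the origin on the work surface. World frame = base frame: x ahead of the robot, y to its left, z up, the work surface at z = 0. Lengths are in m, angles in rad, forces in N, time in s.
With the tool pointing down it reaches from about 0.4 to 0.85 m from the base axis. Payload 4.5 kg.
Tool frame: the origin (TCP) lies between the finger pads; the fingertips stand 19 mm ahead of it and the grasp point (between the pads) is the TCP (r.tips_ahead is the distance from the TCP to the fingertips, in m); z points along the fingers, y is the line along which they close (so a half turn about z gives the same grasp; the last joint's range is limited). The gripper opens to 88 mm and grips with 3 to 60 N. Pads are 18 mm wide; open, the fingers measure 123 mm over their backs; the gripper's body (75 mm by 187 mm) begins 45 mm behind the grasp point.
Start: joints at [1.218, 0.689, -0.195, 1.565, 0.157, 0.902, -0.215], TCP at [0.236, -0.579, 0.258] pointing down, gripper open.
Joint ranges: [-3.01, 3.01], [-0.46, 2.08], [-1.47, 1.51], [0.13, 2.56], [-1, 4.14], [0.04, 2.09], [-2.66, 2.66]. Speed limits (rad/s): [2.57, 2.57, 3.14, 3.14, 3.14, 3.14, 3.14].

## Interface

Orientations are given as a unit quaternion [x, y, z, w].
In Python, from plant import r, cams, models gives the robot as it stands. The module is installed in compiled form; this text tells all that it offers.
- The arm moves only by the tool jog_arm, never from a script. Its arguments are lists of equal length, an entry for each row: "turn": the turn, a rotation vector about the tool's x, y, z in rad, a list of three; "translation": the shift along the tool's x, y, z in m, a list of three; "grip": the closure, from 0 (fully open) to 1 (shut). In form: {"turn": [[ax, ay, az], ...], "translation": [[tx, ty, tz], ...], "grip": [grip, ...]}. A call has 1 to 20 rows; each row is the pose to reach, as a shift and turn from the pose commanded when the call began, along the tool's axes at that moment; what a row does not reach only later rows make up. A row lasts 1/8 s, in which the tool goes at most 62.5 mm and 10.7 degrees, less where a joint would pass 70% of its speed; a pose out of reach is approached as far as the arm can. A call with a gripper value outside its range is refused whole. The fingers move at their own pace and stop on an object; "force" is the grip in N (left out, the last holds). Time passes only in rows, so rows that repeat a pose let the fingers close. It gives the time, the measured TCP pose, the force, the opening and the grip force at its end, in the units of the state.
- r.get_state(): the state, without advancing time (a new reading comes with each control period).
- cams.snapshot(name): name is "scene" or "top" or "wrist"; returns the picture (480x640x3 uint8, red, green, blue); there is no depth.
- cams.camera_params(name): a dict with "fx", "fy", "cx", "cy" (pixels), "k1" (the pictures are not rectified: a ray, as slopes to the right and down, at radius r is drawn at 1 + k1 r^2 times it, then the intrinsics apply), "eye" and "orientation" of the camera in the world. Camera axes: x right, y up, looking along -z (the intrinsics and any distortion apply to the point x, -y, -z); pixel columns grow to the right and rows downward; lengths in m; the calibration is good to about 2 mm. A picture is of the moment at which its call begins: read the wrist's pose just before it. camera_params takes no time and is no camera call; for the wrist camera it gives the pose at the moment of the call.
- r.finish_job(): hands the job in; it is judged then, once.
Trained networks look in the newest picture that a camera, given by its name, has taken for a name from the list of things; names that differ only in an ending like _2 or _b are one class to them, and where a whole thing is asked for, a point or a joint stands for the part that bears it (a point fixed in the world has none). Each returns a list of dicts, best first, with "p" (0 to 1); they miss things now and then, are a little off and sometimes report something else, mostly with a low value. They report only what shows in the picture. A call takes as long as a camera call. They do not tell look-alikes from the thing itself.
- models.find_in(camera, name): "position" ([x, y, z] in m, in world coordinates, good to about 4 mm: the middle of the surface that is visible of it).
- models.masks_of(camera, name): "pixels" (480x640 bool, what is visible of it).
- models.place_of(camera, name): "position" ([x, y, z] in m, in world coordinates, good to about 4 mm: a listed point, or the origin of a listed thing).
The state is a dict: "clock": time; "q": joint angles; "qd": joint speeds; "joint_torque": joint torques, N m; "tool_pos": TCP position; "eef_rot": TCP orientation; "contact_force": force on the tool from outside, world axes, zero at the start; "moment": the same for the moment, N m; "opening": opening from 0.0 (shut) to 1.0 (fully open); "finger_force": force on a finger pad.
Only numpy, scipy, OpenCV 4.12 (cv2) and the standard library are available. Lean on these libraries where they do the work, as an engineer would, in place of code of your own. Each camera call takes 0.05 s, during which the arm holds its last target. There are 200 camera calls.

## Task

One of the three feeler blades in the wooden stand fits the gap on the bench lathe between the steel pad on its face plate and the sprung shoe facing it: find it by sliding blades gently straight down into the gap. The right one goes fully home with a light drag and is gripped by the shoe, a thinner one drops in loose, a thicker one jams and must not be forced. Leave the right one fully home in the gap, the other two seated in the stand, and nothing else disturbed.

Things in the scene. Friction and masses are not known exactly. Their poses are not given: they have to be found in the camera images.
- blade_thin: Thinnest feeler blade: steel strip 5 mm thick (y), 16 wide (x), 36 long, pointing down, last 10 mm tapered on both faces to 3 mm. Above it a steel guard 36 x 22 x 5 mm (x, y, z), then a wooden handle 16 (x) x 16 (y) x 45 mm tall. Origin: centre of the guard's underside, where the strip begins; z up. 55 to 90 g. Same after a half turn about z. Starts in any of the stand's pockets.
- blade_mid: Middle feeler blade: steel strip 7 mm thick (y), 16 wide (x), 36 long, pointing down, last 10 mm tapered on both faces to 5 mm. Above it a steel guard 36 x 22 x 5 mm (x, y, z), then a wooden handle 24 (x) x 16 (y) x 45 mm tall. Origin: centre of the guard's underside, where the strip begins; z up. 55 to 90 g. Same after a half turn about z. Starts in any of the stand's pockets.
- blade_thick: Thickest feeler blade: steel strip 9 mm thick (y), 16 wide (x), 36 long, pointing down, last 10 mm tapered on both faces to 7 mm. Above it a steel guard 36 x 22 x 5 mm (x, y, z), then a wooden handle 32 (x) x 16 (y) x 45 mm tall. Origin: centre of the guard's underside, where the strip begins; z up. 55 to 90 g. Same after a half turn about z. Starts in any of the stand's pockets.
- stand: Fixed wooden stand 175 x 60 x 45 mm (x, y, z), origin under its centre. Three pockets through its top, at x = -55, 0, +55 mm, y = 0, each 19 mm (x) by 12 mm (y). A blade hangs in one with its guard on the stand's top (z = 45 mm), its thickness along the stand's y.
- lathe: Fixed grey bench lathe, spindle along y; origin on the table right below gap. Bed x +-65, y -130 to +300, 22 mm high. On the gap's +y side: pad, face plate (100 mm disc, top 135 mm up), bearing pedestal (top 123 mm up), pulley (top 138). On its -y side: the spring steady, block top 125 mm up. A blade must never press on the lathe with more than 40 N.
- gap (a point): Middle of the top edge of the steel pad's flat upright measuring face, 140 mm above the table. Axes as the lathe: x along the face, y into the pad (30 mm wide, 16 thick, 60 deep), z up; the gap lies on the -y side. The fitting blade, home, has its origin level with this point, x = 0 (8 mm either way is fine), one face against the pad: y = minus half its thickness.
- shoe (a point): Fixed to the lathe, not to the shoe: 5.8 mm in -y from gap, same axes; the middle of the shoe's possible places. Its real face, parallel to the pad, 24 mm wide, top level with the pad's, is about 3.8, 5.8 or 7.8 mm (+-0.3) from the pad: unknown. Its top 8 mm lean back 3 mm as lead-in. It yields to -y from 5 N, 1 N more per mm, to a hard stop after 1.75 mm. The fitting blade is 0.9 to 1.5 mm thicker than the gap.
- former: Turned wooden former, bystander: 68 mm foot, 75 mm tall. Origin under its centre.
- beaker: Metal beaker, bystander: 68 mm wide, 95 mm tall. Origin under its centre.
- burnisher: Black-handled burnishing tool lying on the bench, bystander: 160 mm long.
Not all that is in view belongs to the job. Leave any purple look-alike of the blade_thin alone.

How it is judged:
At the end, for the whole second after the job is handed in: One blade stands still, upright (0.08 rad), home in the gap (height -3 to +2 mm, x within 8 mm, centre 0 to 8 mm off the pad's face), pressing on the lathe with 2.5 to 19 N. The other two stand still and upright (0.12 rad) in the stand, guards on its top (3 mm). Nothing is held ((((z of blade_thin in the frame of gap between -0.003 and 0.002 m and x of blade_thin in the frame of gap between -0.008 and 0.008 m and y of blade_thin in the frame of gap between -0.008 and 0 m and angle between blade_thin's own z axis and vertical below 0.08 rad and contact force between blade_thin and lathe between 2.5 and 19 N and linear speed of blade_thin below 0.01 m/s) and (z of blade_mid in the frame of stand between 0.042 and 0.048 m and x of blade_mid in the frame of stand between -0.065 and 0.065 m and y of blade_mid in the frame of stand between -0.01 and 0.01 m and angle between blade_mid's own z axis and vertical below 0.12 rad and linear speed of blade_mid below 0.01 m/s) and (z of blade_thick in the frame of stand between 0.042 and 0.048 m and x of blade_thick in the frame of stand between -0.065 and 0.065 m and y of blade_thick in the frame of stand between -0.01 and 0.01 m and angle between blade_thick's own z axis and vertical below 0.12 rad and linear speed of blade_thick below 0.01 m/s)) or ((z of blade_mid in the frame of gap between -0.003 and 0.002 m and x of blade_mid in the frame of gap between -0.008 and 0.008 m and y of blade_mid in the frame of gap between -0.008 and 0 m and angle between blade_mid's own z axis and vertical below 0.08 rad and contact force between blade_mid and lathe between 2.5 and 19 N and linear speed of blade_mid below 0.01 m/s) and (z of blade_thin in the frame of stand between 0.042 and 0.048 m and x of blade_thin in the frame of stand between -0.065 and 0.065 m and y of blade_thin in the frame of stand between -0.01 and 0.01 m and angle between blade_thin's own z axis and vertical below 0.12 rad and linear speed of blade_thin below 0.01 m/s) and (z of blade_thick in the frame of stand between 0.042 and 0.048 m and x of blade_thick in the frame of stand between -0.065 and 0.065 m and y of blade_thick in the frame of stand between -0.01 and 0.01 m and angle between blade_thick's own z axis and vertical below 0.12 rad and linear speed of blade_thick below 0.01 m/s)) or ((z of blade_thick in the frame of gap between -0.003 and 0.002 m and x of blade_thick in the frame of gap between -0.008 and 0.008 m and y of blade_thick in the frame of gap between -0.008 and 0 m and angle between blade_thick's own z axis and vertical below 0.08 rad and contact force between blade_thick and lathe between 2.5 and 19 N and linear speed of blade_thick below 0.01 m/s) and (z of blade_thin in the frame of stand between 0.042 and 0.048 m and x of blade_thin in the frame of stand between -0.065 and 0.065 m and y of blade_thin in the frame of stand between -0.01 and 0.01 m and angle between blade_thin's own z axis and vertical below 0.12 rad and linear speed of blade_thin below 0.01 m/s) and (z of blade_mid in the frame of stand between 0.042 and 0.048 m and x of blade_mid in the frame of stand between -0.065 and 0.065 m and y of blade_mid in the frame of stand between -0.01 and 0.01 m and angle between blade_mid's own z axis and vertical below 0.12 rad and linear speed of blade_mid below 0.01 m/s)))); the robot touches nothing.
It fails at once if a blade was forced: more than 40 N between a blade and the lathe (contact force between any of blade_thin, blade_mid, blade_thick and lathe above 40 N).
It fails at once if a bystander was moved by more than 30 mm (distance of any of former, beaker, burnisher from where it was at the start of the episode above 0.03 m).
It also fails if it takes over 72 s, if anything falls off the work surface, if the arm or the gripper's body presses on something with over 40 N, if the wrist force passes 120 N, or if a joint passes its speed limit or range.

## Working session

There is one attempt and no reset: what is moved stays moved. The work goes in short steps, Python scripts to look and compute and a tool call to move; the robot and the scene stay as the last step left them, time stands still between calls to the robot, and variables do not carry over. Pictures are saved under pics/ and viewed, at most 10 in all, crops included, and the job is handed in when it is done.

Besides the shell and the picture viewer there is one more tool, called after "Emit:" by a JSON object that holds its "name" and its "arguments". jog_arm: Moves the arm, as the interface text tells. Its arguments: {"type":"object","properties":{"turn":{"type":"array"},"translation":{"type":"array"},"grip":{"type":"array"},"force":{"type":"number"}},"required":["turn","translation","grip"]}

```bash
mkdir -p pics; python3 - <<'E'
from plant import r,cams,models
import cv2,numpy as np
s=r.get_state();print({k:np.round(v,3) for k,v in s.items()})
ims=[]
for c in ["scene","top"]:
    im=cams.snapshot(c);cv2.imwrite(f"pics/{c}1.png",im[:,:,::-1])
    p=cams.camera_params(c);print(c,p)
    for n in ["blade_thin","blade_mid","blade_thick","stand","lathe","gap","shoe","former","beaker","burnisher"]:
        print(n,[(np.round(d["position"],3).tolist(),round(d["p"],2)) for d in models.place_of(c,n)])
E
```

```text
{'clock': np.float64(0.0), 'q': array([ 1.218,  0.69 , -0.195,  1.566,  0.157,  0.902, -0.215]), 'qd': array([-0.001,  0.   , -0.   ,  0.001,  0.   , -0.   ,  0.001]), 'joint_torque': array([ 0.0000e+00, -5.2756e+01, -1.2670e+00, -1.5343e+01, -5.3000e-02,
        7.0000e-03,  0.0000e+00]), 'tool_pos': array([ 0.236, -0.578,  0.257]), 'eef_rot': array([ 0.981,  0.192, -0.   , -0.001]), 'contact_force': array([-0.35 , -0.445, -0.282]), 'moment': array([0.012, 0.046, 0.016]), 'finger_force': np.float64(0.0), 'opening': np.float64(1.003)}
scene {'fx': 435.46526334588805, 'fy': 435.46526334588805, 'cx': 315.7767197097043, 'cy': 237.2205411233961, 'k1': 0.033405456547908705, 'eye': array([1.13358084, 0.11853881, 0.5263711 ]), 'orientation': array([0.25701117, 0.39194993, 0.73736231, 0.48643328])}
blade_thin [([0.496, -0.198, 0.044], 0.91), ([0.472, -0.301, 0.034], 0.66), ([0.568, 0.145, 0.141], 0.64)]
blade_mid [([0.445, -0.194, 0.045], 0.75)]
blade_thick [([0.549, -0.207, 0.041], 0.59)]
stand [([0.498, -0.202, 0.003], 0.88)]
lathe []
gap [([0.567, 0.146, 0.141], 0.97)]
shoe [([0.565, 0.14
[... 237 characters left out ...]
fy': 520.8090567818151, 'cx': 319.58007211968624, 'cy': 244.77697820817409, 'k1': -0.0716417754233185, 'eye': array([ 0.44805156, -0.10365996,  1.12022018]), 'orientation': array([ 0.03947662, -0.05869993, -0.69577597,  0.7147669 ])}
blade_thin [([0.5, -0.201, 0.045], 0.72), ([0.473, -0.297, 0.039], 0.52)]
blade_mid [([0.444, -0.194, 0.045], 0.69)]
blade_thick [([0.553, -0.211, 0.044], 0.48)]
stand [([0.499, -0.201, -0.003], 0.6)]
lathe [([0.569, 0.151, -0.002], 0.79)]
gap [([0.564, 0.156, 0.145], 0.64)]
shoe [([0.571, 0.147, 0.138], 0.85)]
former [([0.689, -0.179, -0.002], 0.55)]
beaker [([0.504, -0.396, -0.003], 0.74), ([0.611, -0.352, 0.0], 0.2)]
burnisher [([0.614, -0.355, 0.001], 0.81)]
```

View pics/scene1.png

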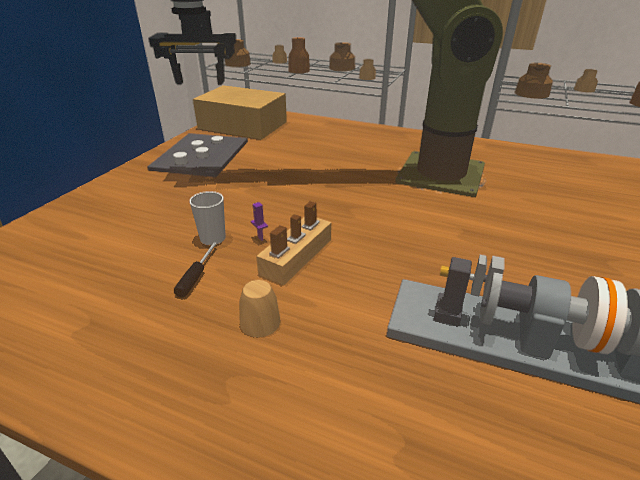

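View pics/top1.png

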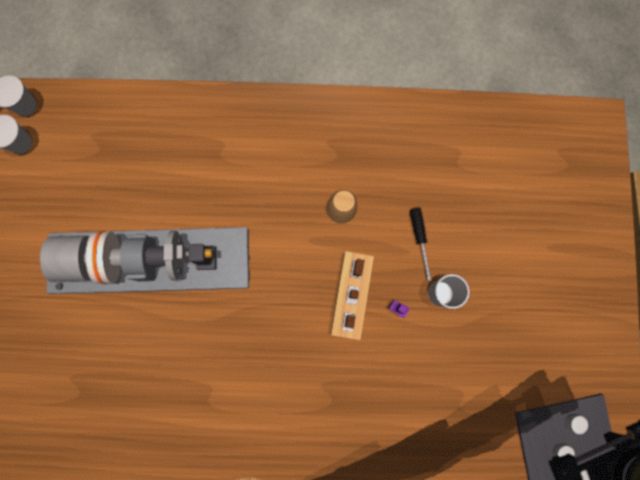

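The scene and top views agree with the networks. The stand (scene ~295,245) has the mid handle at the near-robot end, thin in the centre and thick at the camera end. The purple look-alike is at (258,220), and the gap on the lathe is at about (490,265). I'll go above the mid blade for a closer look.

Emit:
{"name": "jog_arm", "arguments": {"turn": [[0,0,0.18],[0,0,0.36],[0,0,0.526],[0,0,0.526],[0,0,0.526],[0,0,0.526],[0,0,0.526],[0,0,0.526],[0,0,0.526],[0,0,0.526],[0,0,0.526]], "translation": [[0.04,-0.034,0],[0.085,-0.07,0],[0.13,-0.106,0],[0.175,-0.143,0],[0.22,-0.18,0],[0.265,-0.217,0],[0.31,-0.254,0],[0.338,-0.277,0],[0.338,-0.277,0],[0.338,-0.277,0],[0.338,-0.277,0]], "grip": [0.3,0.3,0.3,0.3,0.3,0.3,0.3,0.3,0.3,0.3,0.3]}}

```text
clock: 2.48
tool_pos: [0.4436, -0.1963, 0.2578]
eef_rot: [0.997, -0.071, -0.0, 0.0]
contact_force: [-0.4, 0.1, 0.4]
opening: 0.702
finger_force: 0.0
```

```bash
cat >h.py <<'E'
from plant import r,cams,models
import cv2,numpy as np
from scipy.spatial.transform import Rotation as R
def to(pos,heading):
    "print turn z and translation (tool axes) to reach world pos with tool x at heading, pointing down"
    s=r.get_state();T=R.from_quat(s["eef_rot"])
    g=R.from_euler("z",heading)*R.from_euler("x",np.pi)
    print("t",round(float(s["clock"]),2),"pos",np.round(s["tool_pos"],4),"F",np.round(s["contact_force"],1),"turn",np.round((T.inv()*g).as_rotvec(),4),"trans",np.round(T.inv().apply(np.array(pos)-s["tool_pos"]),4))
def ray(c,uv):
    p=cams.camera_params(c) if isinstance(c,str) else c
    K=np.array([[p["fx"],0,p["cx"]],[0,p["fy"],p["cy"]],[0,0,1]])
    n=cv2.undistortPoints(np.array(uv,float).reshape(-1,1,2),K,np.array([p["k1"],0,0,0.]))[:,0]
    d=np.c_[n[:,0],-n[:,1],-np.ones(len(n))]
    return p["eye"],R.from_quat(p["orientation"]).apply(d)
def onz(c,uv,z):
    e,d=ray(c,uv);return e+d*((z-e[2])/d[:,2])[:,None]
E
python3 - <<'E'
from h import *
im=cams.snapshot("wrist");p=cams.camera_params("wrist");print(p)
cv2.imwrite("pics/w1.png",im[:,:,::-1])
for n in ["blade_thin","blade_mid","blade_thick","stand"]:
    print(n,[(np.round(d["position"],4).tolist(),round(d["p"],2)) for d in models.place_of("wrist",n)])
m=models.masks_of("wrist","stand")[0]["pixels"];ys,xs=np.nonzero(m)
top=cv2.minAreaRect(onz(p,np.c_[xs,ys],0.045)[:,:2].astype(np.float32));print(top)
to([.445,-.194,.25],-.14)
E
```

```text
{'fx': 352.985893921179, 'fy': 352.985893921179, 'cx': 327.02853858442637, 'cy': 242.00343159904537, 'k1': -0.035713097266165186, 'eye': array([ 0.51813788, -0.20633471,  0.38304099]), 'orientation': array([ 0.09812298, -0.11283834,  0.74671488, -0.64811749])}
blade_thin [([0.4717, -0.3001, 0.0355], 0.73), ([0.4973, -0.2002, 0.0412], 0.6)]
blade_mid []
blade_thick [([0.4412, -0.1973, 0.0444], 0.7), ([0.5556, -0.2054, 0.0446], 0.56)]
stand [([0.4964, -0.2021, -0.0022], 0.74)]
((0.49676164984703064, -0.19985142350196838), (0.06067303940653801, 0.17386050522327423), 82.24957275390625)
t 2.77 pos [ 0.4441 -0.1952  0.2578] F [ 0.7 -0.4 -0.7] turn [ 0.0001 -0.0001 -0.0001] trans [ 0.0007 -0.0013  0.0078]
```

View pics/w1.png

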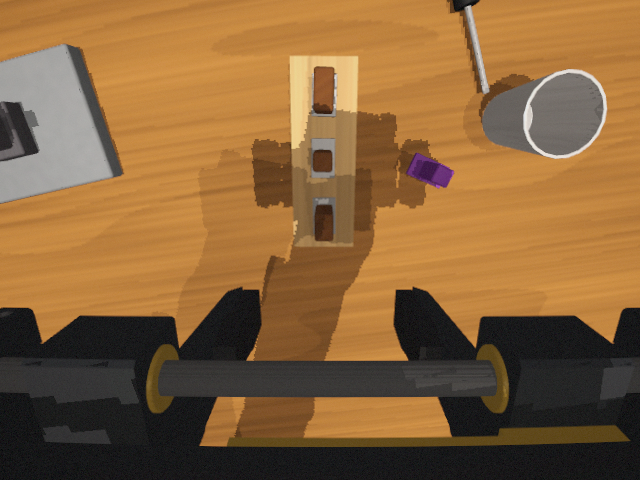

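The wrist view confirms the order. Mid is nearest (324,222), thin is centre (322,160) and thick is far (323,90), with the purple one apart at (430,170). The stand is at (0.497,-0.200), yaw -0.135. Descending on mid.

Emit:
{"name": "jog_arm", "arguments": {"turn": [[0,0,-0.006],[0,0,-0.006],[0,0,-0.006],[0,0,-0.006],[0,0,-0.006],[0,0,-0.006],[0,0,-0.006],[0,0,-0.006],[0,0,-0.006],[0,0,-0.006],[0,0,-0.006],[0,0,-0.006],[0,0,-0.006]], "translation": [[-0.002,-0.002,0.04],[-0.002,-0.002,0.08],[-0.002,-0.002,0.12],[-0.002,-0.002,0.15],[-0.002,-0.002,0.17],[-0.002,-0.002,0.181],[-0.002,-0.002,0.181],[-0.002,-0.002,0.181],[-0.002,-0.002,0.181],[-0.002,-0.002,0.181],[-0.002,-0.002,0.181],[-0.002,-0.002,0.181],[-0.002,-0.002,0.181]], "grip": [0.3,0.3,0.3,0.3,0.3,0.3,0.3,1,1,1,1,1,1], "force": 25}}

```text
clock: 4.4
tool_pos: [0.4427, -0.1926, 0.0768]
eef_rot: [0.998, -0.067, 0.0, 0.0]
contact_force: [0.1, 0.4, 1.5]
opening: 0.176
finger_force: 25.0
```

Emit:
{"name": "jog_arm", "arguments": {"turn": [[0,0,0],[0,0,0],[0,0,0],[0,0,0],[0,0,0],[0,0,0],[0,0,0]], "translation": [[0,0,-0.015],[0,0,-0.04],[0,0,-0.08],[0,0,-0.12],[0,0,-0.16],[0,0,-0.184],[0,0,-0.184]], "grip": [1,1,1,1,1,1,1]}}

```text
clock: 5.28
tool_pos: [0.4433, -0.1929, 0.2629]
eef_rot: [0.998, -0.067, 0.002, 0.001]
contact_force: [0.6, 0.2, -0.6]
opening: 0.176
finger_force: 25.0
```

```bash
python3 - <<'E'
from h import *
im=cv2.imread("pics/top1.png").astype(int)
# bed corners' edges from the gray bed in top view: long edges
pts=onz("top",[[247.5,228],[248,289],[47,293],[72,234]],0.022);print(np.round(pts,3))
p=cams.camera_params("top")
g=np.abs(im.max(2)-im.min(2))<25
g[:215]=0;g[300:]=0;g[:,260:]=0
low=[]
for u in range(80,240,4):
    v=np.nonzero(g[:,u])[0];low.append([u,v.max()])
q=onz(p,low,0.0);c=np.polyfit(q[:,1],q[:,0],1);print("long edge dx/dy",c, np.std(q[:,0]-np.polyval(c,q[:,1])))
end=[[np.nonzero(g[v])[0].max(),v] for v in range(232,286,2)]
q=onz(p,end,0.022);c=np.polyfit(q[:,0],q[:,1],1);print("end edge dy/dx",c,np.std(q[:,1]-np.polyval(c,q[:,0])))
to([.49,.147,.26],-.14)
E
```

```text
[[0.634 0.023 0.022]
 [0.504 0.016 0.022]
 [0.482 0.442 0.022]
 [0.61  0.399 0.022]]
long edge dx/dy [-0.06092624  0.51115502] 0.0006665930162357712
end edge dy/dx [ 0.05905061 -0.01288905] 0.0007701389558364935
t 5.28 pos [ 0.4433 -0.1929  0.2629] F [ 0.6  0.2 -0.6] turn [ 0.0009 -0.0045  0.0066] trans [ 0.001  -0.3431  0.0026]
```

Emit:
{"name": "jog_arm", "arguments": {"turn": [[0,0,-0.04],[0,0,-0.1],[0,0,-0.15],[0,0,-0.195],[0,0,-0.195],[0,0,-0.195],[0,0,-0.195],[0,0,-0.195],[0,0,-0.195]], "translation": [[0,-0.04,-0.007],[0,-0.09,-0.007],[0,-0.15,-0.007],[0,-0.21,-0.007],[0,-0.26,-0.007],[0,-0.3,-0.007],[0.002,-0.325,-0.007],[0.002,-0.336,-0.007],[0.002,-0.336,-0.007]], "grip": [1,1,1,1,1,1,1,1,1]}}

```text
clock: 6.4
tool_pos: [0.4887, 0.14, 0.2671]
eef_rot: [1.0, 0.031, -0.001, 0.0]
contact_force: [0.4, 0.2, -0.9]
opening: 0.177
finger_force: 25.0
```

```bash
python3 - <<'E'
from h import *
im=cams.snapshot("wrist");p=cams.camera_params("wrist")
np.save("w2p.npy",p,allow_pickle=True)
cv2.imwrite("pics/w2.png",im[:,:,::-1])
for n in ["gap","shoe","lathe","blade_mid"]:
    print(n,[(np.round(d["position"],4).tolist(),round(d["p"],2)) for d in models.place_of("wrist",n)])
to([.567,.147,.25],.06)
E
```

```text
gap [([0.5694, 0.15, 0.1411], 0.9)]
shoe [([0.5659, 0.1475, 0.1409], 0.68)]
lathe [([0.5638, 0.1534, -0.0045], 0.56), ([0.5694, 0.1523, 0.1398], 0.53)]
blade_mid [([0.4882, 0.1364, 0.2335], 0.72)]
t 6.65 pos [0.4891 0.1388 0.2677] F [ 0.4 -1.1 -0.1] turn [ 0.0007  0.0003 -0.0003] trans [ 0.0782 -0.0035  0.0177]
```

View pics/w2.png

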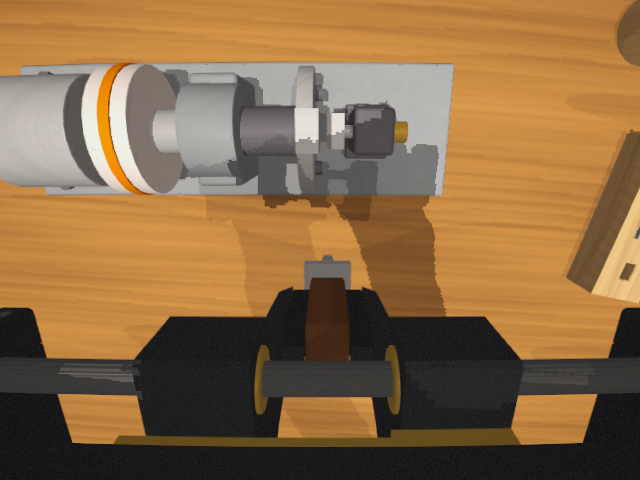

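The pad is the bright block at cols 295-319, rows 108-141, and the shoe is at cols 331-345. The held blade is at (328,270). Zooming in on the gap.

```bash
python3 - <<'E'
from h import *
im=cv2.imread("pics/w2.png")
cv2.imwrite("pics/w2z.png",cv2.resize(im[95:155,280:360],None,fx=10,fy=10,interpolation=cv2.INTER_NEAREST))
for v in (115,120,125,130,135): print(v,im[v,312:348].mean(1).astype(int).tolist())
E
```

```text
115 [220, 221, 220, 220, 220, 213, 169, 85, 85, 87, 85, 88, 87, 89, 106, 126, 132, 131, 140, 187, 217, 223, 223, 224, 223, 223, 223, 224, 222, 223, 223, 224, 186, 91, 77, 98]
120 [224, 224, 224, 224, 224, 215, 172, 82, 86, 87, 85, 84, 87, 88, 100, 122, 133, 127, 137, 187, 217, 224, 223, 224, 224, 224, 223, 224, 223, 225, 224, 223, 182, 61, 50, 75]
125 [223, 222, 222, 223, 222, 213, 168, 83, 85, 86, 88, 88, 89, 89, 101, 122, 134, 132, 140, 188, 218, 223, 224, 224, 224, 224, 224, 224, 224, 224, 225, 223, 185, 122, 132, 133]
130 [226, 227, 226, 226, 226, 216, 171, 85, 84, 86, 87, 87, 85, 87, 99, 119, 133, 132, 142, 186, 218, 225, 225, 224, 224, 225, 225, 224, 225, 196, 149, 150, 148, 148, 146, 148]
135 [224, 223, 223, 224, 225, 213, 169, 82, 86, 83, 88, 85, 87, 87, 104, 108, 96, 95, 98, 126, 146, 149, 149, 149, 149, 150, 150, 148, 151, 151, 150, 147, 133, 122, 120, 122]
```

View pics/w2z.png

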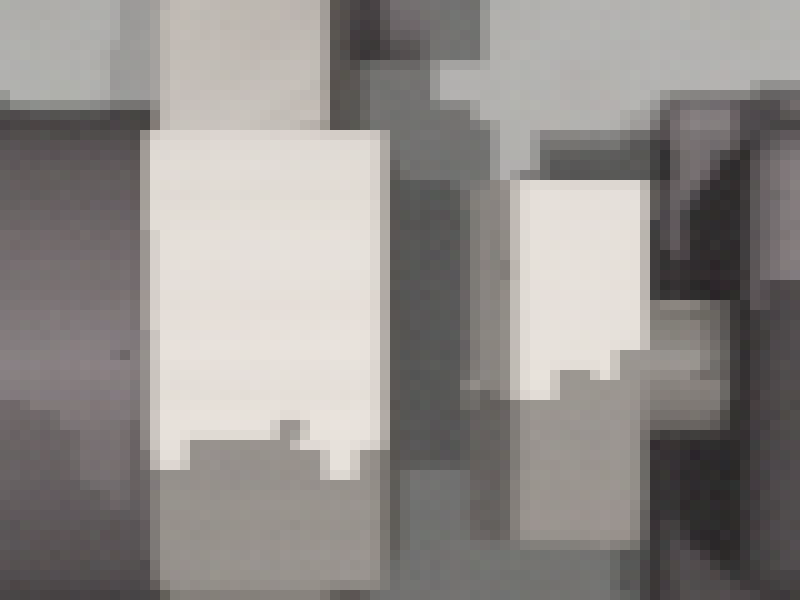

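```bash
python3 - <<'E'
from h import *
p=np.load("w2p.npy",allow_pickle=True).item()
e=onz(p,[[318.3,107.5],[318.3,130.5],[318.3,153.5],[294.5,130.5]],.14);print(np.round(e,4))
print("len",np.linalg.norm(e[2]-e[0]),"thick",np.linalg.norm(e[3]-e[1]))
# lateral of held blade in the same picture vs nominal tcp (tool y axis)
s=r.get_state();T=R.from_quat(s["eef_rot"]);ty=T.apply([0,1,0])
im=cv2.imread("pics/w2.png").mean(2)
for v in (265,268,271,274): print(v,im[v,298:310].astype(int).tolist(),im[v,345:357].astype(int).tolist())
for uv in ([327.7,268],[327.7,350]):
  b=onz(p,[uv],.24)[0];print("blade y in tool",(b-s["tool_pos"])@ty, T.inv().apply(b-s["tool_pos"]))
print("gap in tool",T.inv().apply(e[1]-s["tool_pos"]),s["tool_pos"])
b=onz(p,[[327.5,257]],.2)[0];print("tip",T.inv().apply(b-s["tool_pos"]))
E
```

```text
[[0.5799 0.1511 0.14  ]
 [0.5651 0.1503 0.14  ]
 [0.5497 0.1494 0.14  ]
 [0.5641 0.1665 0.14  ]]
len 0.03022897197761214 thick 0.016285756622980138
265 [123, 121, 124, 122, 120, 113, 103, 101, 103, 103, 104, 107] [107, 108, 107, 108, 107, 113, 127, 134, 133, 134, 135, 133]
268 [124, 129, 128, 127, 122, 122, 111, 103, 106, 107, 105, 107] [107, 106, 109, 107, 106, 113, 125, 134, 134, 134, 133, 133]
271 [128, 126, 128, 126, 128, 123, 110, 104, 102, 105, 107, 107] [108, 109, 109, 109, 105, 113, 131, 139, 138, 139, 138, 139]
274 [124, 125, 126, 123, 126, 121, 109, 102, 103, 106, 106, 106] [110, 107, 106, 107, 104, 117, 132, 141, 142, 141, 142, 142]
blade y in tool -0.0006066273735430183 [ 0.01510485 -0.00060663  0.02769926]
blade y in tool -0.0004940157228361461 [-0.02901635 -0.00049402  0.02771175]
gap in tool [ 0.07651708 -0.00697104  0.12767735] [0.48912483 0.1388294  0.26770394]
tip [ 0.00619701 -0.00061193  0.06770177]
```

Pad size checks out (30.2 x 16.3 mm), and the gap measures about 5.5 mm, so mid probably fits. Moving above the gap.

Emit:
{"name": "jog_arm", "arguments": {"turn": [[0,0,0],[0,0,0],[0,0,0],[0,0,0],[0,0,0],[0,0,0]], "translation": [[0.03,-0.0024,0.01],[0.06,-0.0024,0.025],[0.0765,-0.0024,0.04],[0.0765,-0.0024,0.048],[0.0765,-0.0024,0.048],[0.0765,-0.0024,0.048]], "grip": [1,1,1,1,1,1]}}

```text
clock: 7.4
tool_pos: [0.5649, 0.1473, 0.2203]
eef_rot: [1.0, 0.031, 0.0, -0.0]
contact_force: [-0.3, -0.0, 0.9]
opening: 0.175
finger_force: 25.0
```

```bash
python3 - <<'E'
from h import *
im=cams.snapshot("wrist");cv2.imwrite("pics/w3.png",cv2.resize(im[230:330,265:385,::-1],None,fx=6,fy=6,interpolation=cv2.INTER_NEAREST))
p=cams.camera_params("wrist");np.save("w3p.npy",p,allow_pickle=True)
to([.5651,.1503-.0038,.172],.058)
im=cams.snapshot("scene");cv2.imwrite("pics/s3.png",cv2.resize(im[200:340,420:560,::-1],None,fx=4,fy=4,interpolation=cv2.INTER_NEAREST))
to([.5651,.1503-.0038,.172],.058)
E
```

```text
t 7.45 pos [0.5651 0.1474 0.2204] F [-0.2 -0.4 -0. ] turn [-0.0002 -0.0006  0.004 ] trans [-0.0001  0.0009  0.0484]
t 7.5 pos [0.5652 0.1475 0.2204] F [-0.   0.4 -0.4] turn [-0.0002 -0.0008  0.004 ] trans [-0.0002  0.001   0.0484]
```

View pics/w3.png

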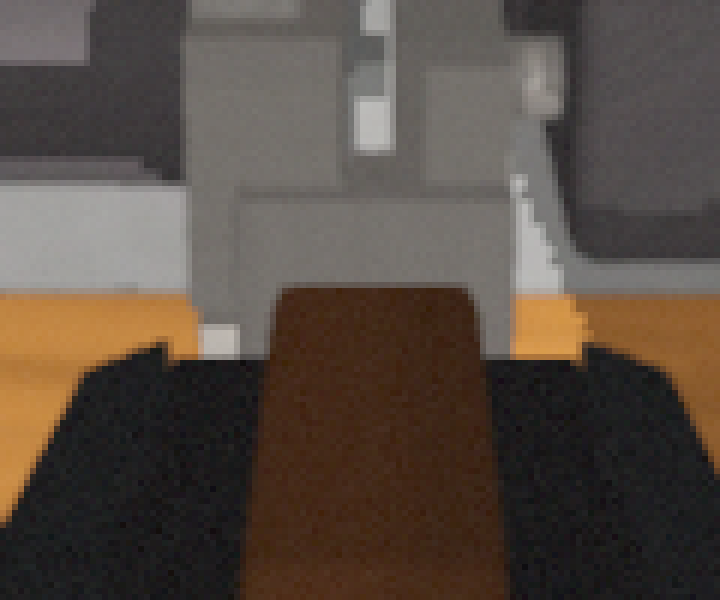

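View pics/s3.png

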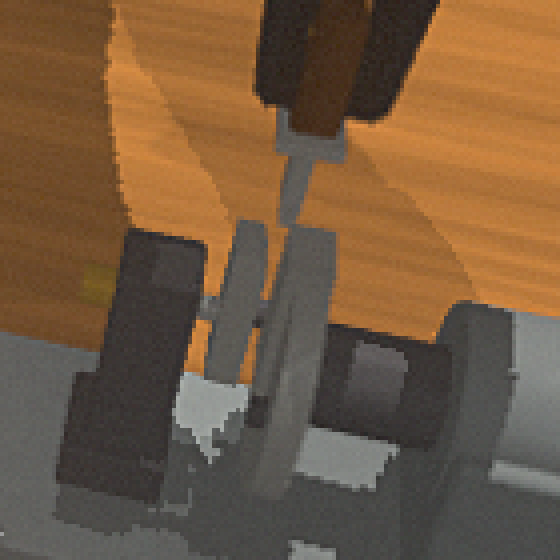

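The wrist crop shows the pad edge at col 322.2 and the guard spanning cols 304.2-350.3. In the scene crop the blade tip hangs just above the gap.

```bash
python3 - <<'E'
from h import *
p=np.load("w3p.npy",allow_pickle=True).item();s=r.get_state();T=R.from_quat(s["eef_rot"])
f=lambda uv,z:np.round(T.inv().apply(onz(p,[uv],z)[0]-s["tool_pos"])*1000,2)
print("pad edge",f([321.8,249],.14),"shoe edge",f([265+424/6-.5,249],.14))
zt=s["tool_pos"][2]-.027
print("guard L,R",f([303.7,272],zt),f([349.9,272],zt))
E
```

```text
pad edge [ 7.   -3.84 80.45] shoe edge [ 7.01  4.36 80.45]
guard L,R [ 13.46 -11.46  27.01] [13.48  9.98 27.01]
```

Emit:
{"name": "jog_arm", "arguments": {"turn": [[0,0,0],[0,0,0],[0,0,0],[0,0,0],[0,0,0],[0,0,0],[0,0,0],[0,0,0]], "translation": [[0,0.0008,0.003],[0,0.0008,0.008],[0,0.0008,0.011],[0,0.0008,0.013],[0,0.0008,0.015],[0,0.0008,0.017],[0,0.0008,0.019],[0,0.0008,0.02]], "grip": [1,1,1,1,1,1,1,1]}}

```text
clock: 8.5
tool_pos: [0.5657, 0.1473, 0.1999]
eef_rot: [1.0, 0.031, 0.0, -0.001]
contact_force: [-0.4, 1.8, 0.9]
opening: 0.178
finger_force: 25.0
```

Emit:
{"name": "jog_arm", "arguments": {"turn": [[0,0,0],[0,0,0],[0,0,0],[0,0,0]], "translation": [[0,0,0.0015],[0,0,0.003],[0,0,0.0045],[0,0,0.006]], "grip": [1,1,1,1]}}

```text
clock: 9.0
tool_pos: [0.5658, 0.1474, 0.1939]
eef_rot: [1.0, 0.031, 0.0, -0.001]
contact_force: [-1.1, 4.4, 3.2]
opening: 0.182
finger_force: 25.0
```

Emit:
{"name": "jog_arm", "arguments": {"turn": [[0,0,0],[0,0,0],[0,0,0],[0,0,0],[0,0,0]], "translation": [[0,-0.0002,0.002],[0,-0.0003,0.004],[0,-0.0003,0.006],[0,-0.0003,0.008],[0,-0.0003,0.01]], "grip": [1,1,1,1,1]}}

```text
clock: 9.62
tool_pos: [0.5652, 0.1474, 0.1834]
eef_rot: [1.0, 0.031, -0.0, -0.0]
contact_force: [0.8, 5.6, 1.9]
opening: 0.179
finger_force: 25.0
```

Emit:
{"name": "jog_arm", "arguments": {"turn": [[0,0,0],[0,0,0],[0,0,0],[0,0,0],[0,0,0],[0,0,0],[0,0,0]], "translation": [[0,-0.0001,0.002],[0,-0.0002,0.004],[0,-0.0003,0.006],[0,-0.0003,0.008],[0,-0.0003,0.0095],[0,-0.0003,0.0106],[0,-0.0003,0.0106]], "grip": [1,1,1,1,1,1,1]}}

```text
clock: 10.5
tool_pos: [0.5652, 0.1474, 0.1727]
eef_rot: [1.0, 0.031, -0.0, -0.0]
contact_force: [-0.0, 5.6, 1.5]
opening: 0.178
finger_force: 25.0
```

Emit:
{"name": "jog_arm", "arguments": {"turn": [[0,0,0],[0,0,0],[0,0,0]], "translation": [[0,-0.0003,0.0005],[0,-0.0006,0.0008],[0,-0.0006,0.0008]], "grip": [1,1,1]}}

```text
clock: 10.88
tool_pos: [0.5653, 0.1475, 0.1722]
eef_rot: [1.0, 0.031, -0.0, 0.0]
contact_force: [-0.6, 4.3, 1.7]
opening: 0.174
finger_force: 25.0
```

The blade went home with light drag (1.5-2 N) and is held against the pad: a 1.2 mm sideways command moved it only 0.1 mm. Releasing and backing off.

Emit:
{"name": "jog_arm", "arguments": {"turn": [[0,0,0],[0,0,0],[0,0,0],[0,0,0],[0,0,0],[0,0,0],[0,0,0],[0,0,0]], "translation": [[0,0,0],[0,0,0],[0,0,0],[0,0,0],[0,0,-0.02],[0,0,-0.05],[-0.04,0,-0.09],[-0.08,0,-0.09]], "grip": [0.7,0.5,0.4,0.4,0.4,0.4,0.4,0.4]}}

```text
clock: 11.88
tool_pos: [0.4865, 0.1432, 0.2648]
eef_rot: [1.0, 0.031, 0.003, -0.001]
contact_force: [-0.7, 1.3, -0.6]
opening: 0.601
finger_force: 0.0
```

```bash
python3 - <<'E'
from h import *
im=cams.snapshot("wrist");p=cams.camera_params("wrist")
print([(np.round(d["position"],4).tolist(),round(d["p"],2)) for d in models.place_of("wrist","blade_mid")])
s=cams.snapshot("scene")
print([(np.round(d["position"],4).tolist(),round(d["p"],2)) for d in models.place_of("scene","blade_mid")])
a=cv2.resize(im[60:220,240:420,::-1],(400,356));b=cv2.resize(s[200:340,420:560,::-1],(356,356))
cv2.imwrite("pics/c4.png",np.hstack([a,b]))
to([0.49,.14,.26],.06)
E
```

```text
[([0.5665, 0.145, 0.1421], 0.78)]
[([0.5689, 0.1479, 0.1394], 0.59)]
t 12.07 pos [0.4856 0.1428 0.2626] F [ 0.6 -0.1 -0.8] turn [ 0.0001 -0.0008  0.0022] trans [0.0042 0.003  0.0026]
```

View pics/c4.png

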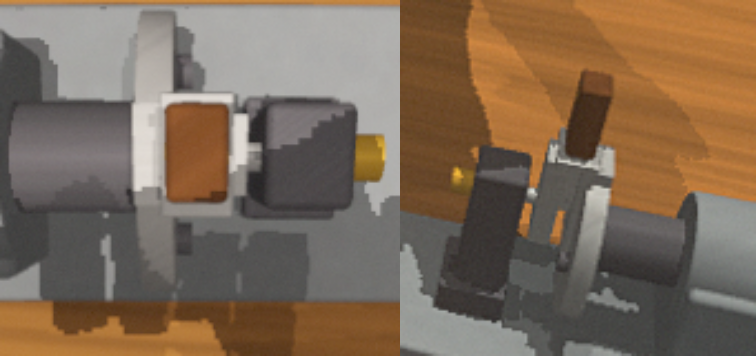

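The blade stands upright with its guard down on the pad and shoe tops. In the left panel the handle is at (197,150), and in the right panel it is at (590,115). Thin and thick were never touched. Handing in.

```bash
python3 -c "
from plant import r
print(r.finish_job())"
```

```text
the job is handed in; nothing more can be done
None
```

I handed the job in with the middle blade fully home in the gap: it went in with 1.5–3 N of drag and did not shift when nudged sideways. The other two blades stayed untouched in the stand, and the hand-in returned no verdict.

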